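# Index the ratchet carousel and stand the loupe on the reference block

## Task

The eye loupe is in the small indexing carousel on the table. Work the carousel's hand lever with repeated full strokes until the loupe's compartment stands in the open window of the cover, with the lever sprung back; then lift the loupe out there and stand it upright in the middle of the larger of the two round steel reference blocks, and let go. Do not push the tray round by hand, leave the samples in it, and do not shove the blocks or the hex key about.

Things in the scene. Friction and masses are not known exactly. Their poses are not given: they have to be found in the camera images.
- index_base: Fixed carousel base: a round grey plate 176 mm across. Origin on the turning axis at table height, z up. A clear ring-shaped cover (radii 26 to 72 mm, underside 76 mm, top 79 mm, screw heads to 83 mm above the table) lies over the tray except in a window 110 degrees wide centred on the base's -x direction. Pillars and a pawl block stand round the tray, clear of the window and the lever's sweep.
- window (a point): Where a compartment's centre stands when it is in the window: 46.5 mm from the axis along the base's -x, at the height of the tray floor (35 mm above the table).
- axis_top (a point): Point on the carousel's axis at the top of the tray's low hub (radius 25 mm), 42 mm above the table. The tray's rim (radius 70 mm) and dividers are as high, a screw in the middle 48 mm; the compartment floors lie 35 mm above the table, their centres 46.5 mm from the axis, 60 degrees apart.
- tray (a joint): Angle (rad) of the round tray, 0 at the start, growing clockwise seen from above. Below it is a twelve-tooth ratchet wheel: each full lever stroke turns the tray clockwise by one tooth, 0.5236 rad (30 degrees), half the spacing of its six compartments. It stays where it is left and does not turn back. At the start one compartment stands exactly in the window.
- lever (a joint): Angle (rad) of the hand lever: 0 at rest, 0.579 at its end stop. It turns about the carousel's axis, clockwise from above as it is pushed; a spring brings it back to 0 when let go. The first 0.055 rad are lost motion; a stroke that stops short leaves the tray short, and the next full stroke only finishes that tooth. Pushing the post takes about 7 N.
- lever_post (a point): Point in the lever's upright post, 75 mm above the table, 120 mm from the carousel's axis; at rest 131.5 degrees counter-clockwise from the base's +x (left of the window seen from the robot). Post 14 mm thick, with a black grip 18 mm thick from 66 to 96 mm above the table; it is pushed sideways along its arc.
- loupe_centre (a point): Centre (half-way up) of the eye loupe: a black hollow cone standing with its wide end down, 37 mm across at the foot, narrower at the top, 33 mm high, 40 g. It starts in one of the tray's compartments, standing on the tray floor; it is the tallest thing in the tray. Its point's z axis points up when it stands.
- sample_a: Mounted sample, a cylinder 30 mm across and 19 mm high, in another compartment. Origin at the centre of its underside.
- sample_b: Mounted sample, a cylinder 30 mm across and 17 mm high, in another compartment. Origin at the centre of its underside.
- sample_c: Mounted sample, a cylinder 30 mm across and 16 mm high, in another compartment. Origin at the centre of its underside.
- block_top (a point): Centre of the top face of the larger reference block, a loose steel disc 60 mm across and 12 mm thick with small indents, lying on the table, 0.25 kg.
- small_block: The smaller reference block, a steel disc 50 mm across and 10 mm thick, not to be used. Origin at the centre of its underside.
- hex_key: A bystander: a black hex key, 72 mm long, lying on the table.
- microscope: Fixed inverted microscope behind and to the left of the work. Its two eyepieces overhang the table towards the robot: they end 300 mm nearer than this origin in x, between 285 and 370 mm above the table and 70 mm to either side; its foot begins 195 mm nearer than the origin and is 200 mm wide. Keep clear of them.
Things that resemble listed ones, but are neither listed nor needed, are in the scene too. Leave any turquoise look-alike of the sample_c alone.

How it is judged:
By the outcome, as a careful person would: the job done as asked, in the order asked, and still so for the second after the job is handed in, with the robot touching nothing.
It also fails if it takes over 69 s, if anything falls off the work surface, if the arm or the gripper's body presses on something with over 40 N, if the wrist force passes 120 N, or if a joint passes its speed limit or range.

## Robot

A 7-joint arm with a two-finger parallel gripper is mounted at the origin on a cart in front of the work surface, level with it; the furniture and walls round the work are solid. World frame = base frame: x ahead of the robot, y to its left, z up, the work surface at z = 0. Lengths are in m, angles in rad, forces in N, time in s.
With the tool pointing down it reaches from about 0.4 to 0.85 m from the base axis. Payload 10.4 kg.
Tool frame: the origin (TCP) lies midway between the tips of the shut fingers; the grasp point (between the pads) lies manip.hold_point_z behind it (manip.hold_point_z is the distance from the TCP to the grasp point, in m); y points along the fingers, x is the direction in which the jaws open and shut, and the axes are right-handed (so a half turn about y gives the same grasp; the last joint's range is limited). The gripper opens to 87 mm and grips with 3 to 60 N. Pads are 19 mm wide; open, the fingers measure 117 mm over their backs; the gripper's body (75 mm by 190 mm) begins 51 mm behind the grasp point.
Start: joints at [1.264, 0.332, -0.065, 1.46, 0.022, 1.35, -0.088], TCP at [0.175, -0.6, 0.188] pointing down, gripper open.
Joint ranges: [-2.6, 2.6], [-0.5, 2.12], [-1.47, 1.34], [0.16, 2.42], [-1.27, 4.41], [0.06, 2.06], [-2.6, 2.6]. Speed limits (rad/s): [2.22, 2.22, 2.79, 2.79, 3.14, 3.14, 3.14].

## Interface

Orientations are given as a unit quaternion [w, x, y, z].
In Python, from workcell import state, imaging, manip gives the robot as it stands. The module is installed in compiled form; this text tells all that it offers.
- The arm moves only by the tool arm_command, never from a script. Its argument "commands" is a list of rows, each an object with "offset": the shift along the tool's x, y, z in m, a list of three; "twist": the turn about the tool's y in rad. A call has 1 to 20 rows; each row shifts and turns the commanded pose from where the row before left it, along the tool's axes as they then stand; what a row does not reach is not made up. A row lasts 1/12 s, in which the tool goes at most 41.7 mm and 7.16 degrees, less where a joint would pass 70% of its speed; a pose out of reach is approached as far as the arm can. A call with a gripper value outside its range is refused whole. "gripper" is the gripper command: -1 is shut, 1 is fully open, values between are in proportion, set as the call begins (left out, the last holds). The fingers move at their own pace and stop on an object; the grip force is fixed at half the most. Time passes only in rows, so rows that do not move let the fingers close. It gives the time, the measured TCP pose, the force and the opening at its end, in the units of the state.
- state(): the state, without advancing time (a new reading comes with each control period).
- imaging.capture(name): name is "side" or "top" or "wrist"; returns (picture, depth): 420x560x3 uint8, red, green, blue; 420x560 float32, m along the optical axis (not along the pixel's ray), 0 where there is no reading.
- imaging.camera_info(name): a dict with "camera_matrix" (3x3 intrinsics, pixels), "origin" and "rotation" of the camera in the world. Camera axes: x right, y down, z forward; pixel columns grow to the right and rows downward; lengths in m; the calibration is good to about 2 mm. A picture is of the moment at which its call begins: read the wrist's pose just before it. camera_info takes no time and is no camera call; for the wrist camera it gives the pose at the moment of the call.
- manip.job_done(): hands the job in, once; it reports no verdict.
The state is a dict: "time_s": time; "joint_positions": joint angles; "qd": joint speeds; "joint_efforts": joint torques, N m; "tcp_pos": TCP position; "tool_rot": TCP orientation; "ft_force": force on the tool from outside, world axes, zero at the start; "ft_torque": the same for the moment, N m; "finger_gap": finger opening in m.
Only numpy, scipy, OpenCV 4.12 (cv2) and the standard library are available. Lean on these libraries where they do the work, as an engineer would, in place of code of your own. Each camera call takes 0.05 s, during which the arm holds its last target. There are 200 camera calls.

## Working session

There is one attempt and no reset: what is moved stays moved. The work goes in short steps, Python scripts to look and compute and a tool call to move; the robot and the scene stay as the last step left them, time stands still between calls to the robot, and variables do not carry over. Pictures are saved under pics/ and viewed, about 8 in all and at most 12, crops included, and the job is handed in when it is done.

Besides the shell and the picture viewer there is one more tool, called after ">>>" as name([rows], argument=value, ...), one row to a line, values as JSON. arm_command: Moves the arm, as the interface text tells. Its arguments: {"type":"object","properties":{"commands":{"type":"array","items":{"type":"object","properties":{"offset":{"type":"array","items":{"type":"number"}},"twist":{"type":"number"}}}},"gripper":{"type":"number"}},"required":["commands"]}

```bash
mkdir -p pics; cat > h.py <<'E'
import numpy as np, cv2
from workcell import state, imaging, manip
def cap(name,fn):
    ci=imaging.camera_info(name); p,d=imaging.capture(name)
    np.savez(f'/tmp/{fn}.npz',p=p,d=d,K=ci['camera_matrix'],o=ci['origin'],R=ci['rotation'])
    cv2.imwrite(f'pics/{fn}.png',p[:,:,::-1]); return p,d
def ld(fn): return np.load(f'/tmp/{fn}.npz')
def pt(fn,u,v,z=None):
    s=ld(fn); r=s['R']@(np.linalg.inv(s['K'])@[u,v,1.])
    k=s['d'][int(v),int(u)] if z is None else (z-s['o'][2])/r[2]
    return s['o']+k*r
def crop(fn,u0,v0,u1,v1,k):
    im=cv2.imread(f'pics/{fn}.png')[v0:v1,u0:u1]
    cv2.imwrite(f'pics/{fn}_c{u0}_{v0}.png',cv2.resize(im,None,fx=k,fy=k,interpolation=cv2.INTER_CUBIC))
E
python3 - <<'E'
from h import *
cap('top','top0');cap('side','side0')
s=state();print(s);print(manip.hold_point_z)
for n in('top','side'):
  c=ld(n+'0');print(c['K'],c['o'],c['R'])
a=cv2.imread('pics/top0.png');b=cv2.imread('pics/side0.png')
E
```

```text
{'time_s': 0.1, 'joint_positions': array([ 1.26444358,  0.33282121, -0.06469269,  1.46082525,  0.0216182 ,
        1.34991043, -0.08847564]), 'qd': array([ 1.57724670e-03, -6.65501724e-04,  5.64385036e-05, -2.50155768e-03,
        1.23198810e-03, -1.24441455e-03,  4.39799814e-05]), 'joint_efforts': array([ 1.93761902e-03, -6.24542284e+01,  2.48638453e-02, -3.90719390e+01,
       -6.16023433e-02,  3.65869130e-02,  3.09889663e-05]), 'tcp_pos': array([ 0.17485306, -0.5996468 ,  0.18714101]), 'tool_rot': array([ 0.56593197, -0.56543807,  0.42463864, -0.4238901 ]), 'ft_force': array([-0.07219043,  0.12668858,  0.67168251]), 'ft_torque': array([0.01604704, 0.04118727, 0.01468959]), 'finger_gap': 0.0871263847780132}
0.0187
[[423.93878168   0.         279.88628123]
 [  0.         423.93878168 209.23641437]
 [  0.           0.           1.        ]] [ 0.40588265 -0.26400428  1.18802038] [ 0.06644457 -0.69612663  0.71115357 -0.07248056]
[[393.37948261   0.         274.94086577]
 [  0.         393.37948261 209.05219645]
 [  0.           0.           1.        ]] [ 0.3790185  -0.96179826  0.61994464] [-0.42783051  0.88786207 -0.1503943   0.0777403 ]
```

View pics/top0.png

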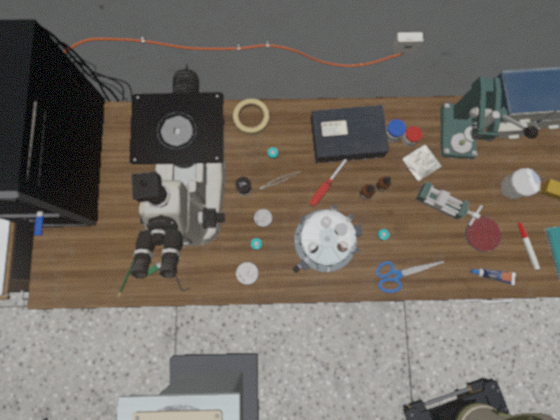

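View pics/side0.png

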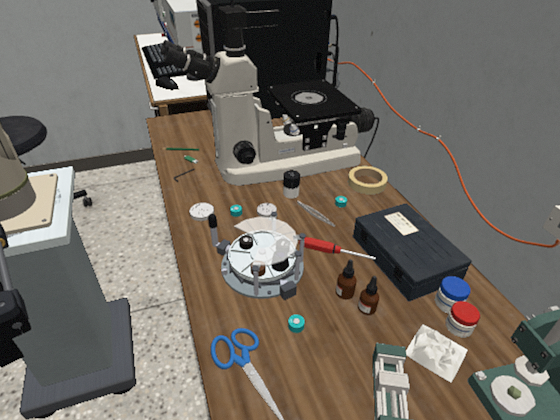

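```bash
cat >> h.py <<'E'
from scipy.spatial.transform import Rotation as Ro
def ld(fn):
    s=dict(np.load(f'/tmp/{fn}.npz'))
    if s['R'].size==4: s['R']=Ro.from_quat(np.roll(s['R'],-1)).as_matrix()
    return s
E
python3 - <<'E'
from h import *
print(ld('top0')['R'])
for n,u,v in [('axis',327,239),('blk1',247,273),('blk2',263,218),('post',296,268),('teal',384,234)]:
    print(n,pt('top0',u,v))
a=cv2.imread('pics/top0.png')[190:290,225:395]; b=cv2.imread('pics/side0.png')[190:310,180:350]
a=cv2.resize(a,(765,450),interpolation=cv2.INTER_CUBIC);cv2.imwrite('pics/a.png',a)
crop('side0',180,190,350,310,4.6)
E
```

```text
[[-0.02198566 -0.980474    0.19541588]
 [-0.99973776  0.02030856 -0.01058194]
 [ 0.0064067  -0.19559729 -0.98066337]]
axis [ 0.54853777 -0.40220533  0.04609614]
blk1 [ 0.46369854 -0.18246295  0.01124831]
blk2 [ 0.61627018 -0.22855473  0.01076974]
post [ 0.46926281 -0.31344211  0.09966438]
teal [ 0.56325824 -0.56622414  0.01370741]
```

View pics/a.png

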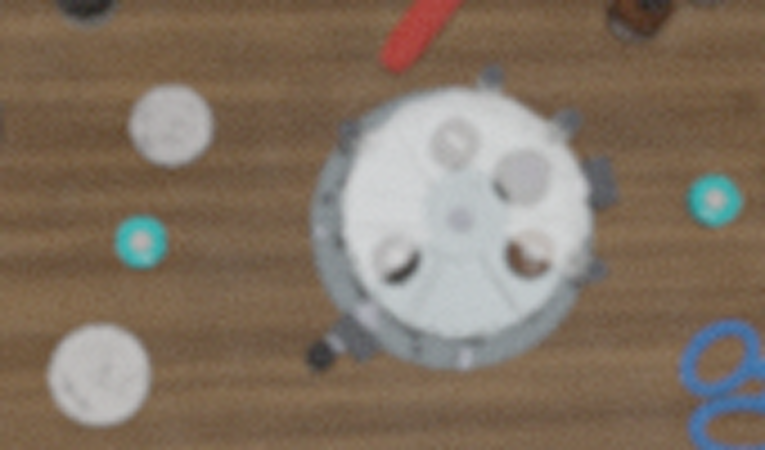

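View pics/side0_c180_190.png

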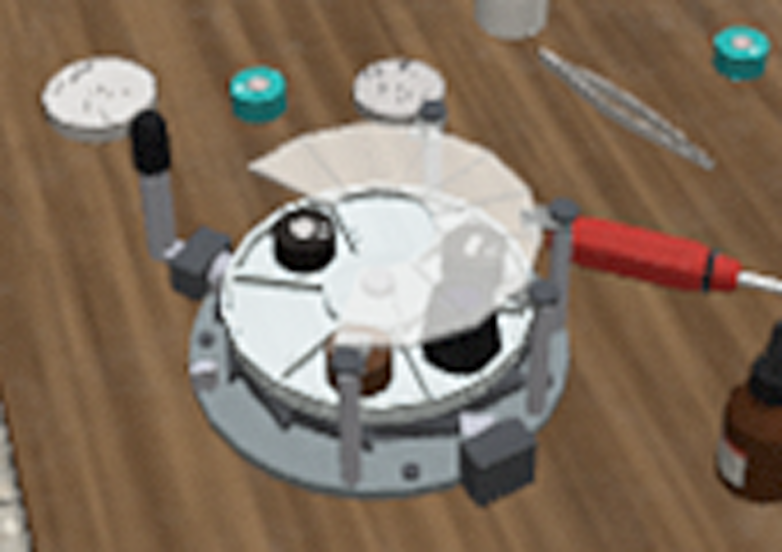

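```bash
python3 - <<'E'
from h import *
s=state();print(Ro.from_quat(np.roll(s['tool_rot'],-1)).as_matrix().round(3))
def f(n,x,y): u,v=225+x/4.5,190+y/4.5; print(n,pt('top0',u,v).round(4))
for n,x,y in [('hub',460,218),('2oclock',522,177),('12',455,140),('4',530,255),('8',397,262),('post',320,355)]: f(n,x,y)
print('post@96',pt('top0',225+320/4.5,190+353/4.5,.1))
print('hub@48',pt('top0',225+460/4.5,190+218/4.5,.048))
print('blk@12',pt('top0',225+99/4.5,190+374/4.5,.012),'edges',pt('top0',225+48/4.5,190+374/4.5,.012),pt('top0',225+151/4.5,190+374/4.5,.012))
for u,v in[(140,271),(168,270),(141,240),(168,240),(205,235),(160,205)]: print('eye',pt('top0',u,v).round(3))
E
```

```text
[[ 0.28  -0.     0.96 ]
 [-0.96   0.001  0.28 ]
 [-0.001 -1.    -0.   ]]
hub [ 0.5495 -0.4023  0.0507]
2oclock [ 0.5692 -0.4362  0.08  ]
12 [ 0.5923 -0.398   0.0783]
4 [ 0.5262 -0.443   0.0519]
8 [ 0.5209 -0.361   0.0793]
post [ 0.467  -0.3137  0.0992]
post@96 [ 0.46811447 -0.31367681  0.1       ]
hub@48 [ 0.54979841 -0.40264291  0.048     ]
blk@12 [ 0.46335965 -0.18251297  0.012     ] edges [ 0.46403374 -0.15143187  0.012     ] [ 0.46267212 -0.21421435  0.012     ]
eye [ 0.455 -0.001  0.361]
eye [ 0.455 -0.055  0.364]
eye [0.519 0.009 0.333]
eye [ 0.517 -0.046  0.336]
eye [ 0.567 -0.071  0.044]
eye [ 0.588 -0.03   0.345]
```

>>> arm_command([
  {"offset": [0, 0, 0], "twist": -0.08},
  {"offset": [0, 0, 0], "twist": -0.08},
  {"offset": [-0.0114, 0, 0.0292]},
  {"offset": [-0.0114, 0, 0.0292]},
  {"offset": [-0.0114, 0, 0.0292]},
  {"offset": [-0.0114, 0, 0.0292]},
  {"offset": [-0.0114, 0, 0.0292]},
  {"offset": [-0.0114, 0, 0.0292]},
  {"offset": [-0.0114, 0, 0.0292]},
  {"offset": [-0.0114, 0, 0.0292]},
  {"offset": [-0.0114, 0, 0.0292]},
  {"offset": [-0.0114, 0, 0.0292]},
  {"offset": [-0.0114, 0, 0.0292]},
  {"offset": [-0.0114, 0, 0.0292]},
  {"offset": [0, 0, 0]},
  {"offset": [0, 0, 0]},
], gripper=-1)

```text
$.commands[2]: bad value
```

```bash
python3 - <<'E'
from h import *
cap('wrist','w1');s=state();R=Ro.from_quat(np.roll(s['tool_rot'],-1)).as_matrix();print(s['tcp_pos'],R.round(3),s['ft_force'])
c=ld('w1');print(c['o'],c['R'].round(2),c['K'])
im=cv2.imread('pics/w1.png');cv2.imwrite('pics/w1b.png',cv2.resize(im,(784,588)))
E
```

```text
[ 0.17488424 -0.59969786  0.18725701] [[ 0.28  -0.     0.96 ]
 [-0.96   0.001  0.28 ]
 [-0.001 -1.    -0.   ]] [ 0.6094303  -0.54102994  0.60547112]
[ 0.25189435 -0.57798922  0.38379685] [[ 0.28 -0.92 -0.28]
 [-0.96 -0.27 -0.08]
 [-0.    0.3  -0.96]] [[363.09518772   0.         273.76390816]
 [  0.         363.09518772 199.03981228]
 [  0.           0.           1.        ]]
```

View pics/w1b.png

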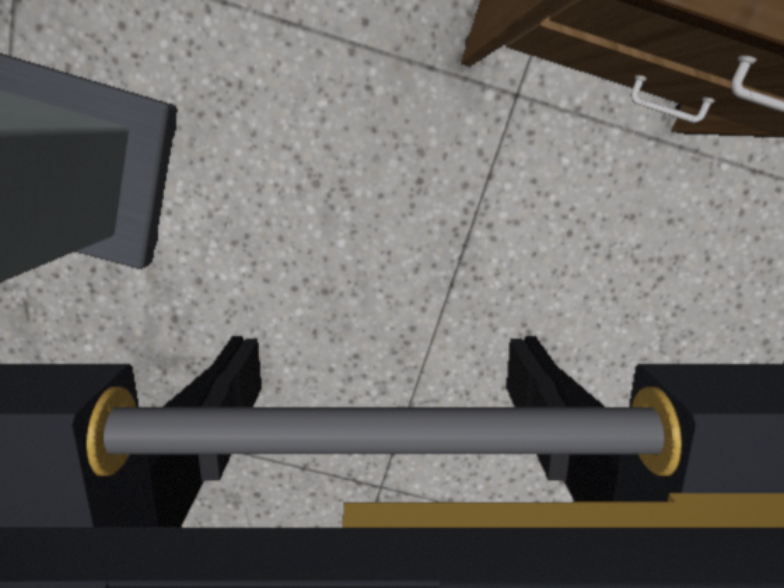

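>>> arm_command([
  {"offset": [0, 0, 0], "twist": -0.08},
  {"offset": [0, 0, 0], "twist": -0.08},
  {"offset": [-0.0114, 0, 0.0292], "twist": 0},
  {"offset": [-0.0114, 0, 0.0292], "twist": 0},
  {"offset": [-0.0114, 0, 0.0292], "twist": 0},
  {"offset": [-0.0114, 0, 0.0292], "twist": 0},
  {"offset": [-0.0114, 0, 0.0292], "twist": 0},
  {"offset": [-0.0114, 0, 0.0292], "twist": 0},
  {"offset": [-0.0114, 0, 0.0292], "twist": 0},
  {"offset": [-0.0114, 0, 0.0292], "twist": 0},
  {"offset": [-0.0114, 0, 0.0292], "twist": 0},
  {"offset": [-0.0114, 0, 0.0292], "twist": 0},
  {"offset": [-0.0114, 0, 0.0292], "twist": 0},
  {"offset": [-0.0114, 0, 0.0292], "twist": 0},
  {"offset": [0, 0, 0], "twist": 0},
  {"offset": [0, 0, 0], "twist": 0},
], gripper=-1)

```text
time_s: 1.48
tcp_pos: [0.4339, -0.3242, 0.1877]
tool_rot: [0.599, -0.598, 0.377, -0.376]
ft_force: [-0.6, -0.8, 0.5]
finger_gap: 0.0004
```

```bash
python3 - <<'E'
from h import *
cap('wrist','w2');s=state();R=Ro.from_quat(np.roll(s['tool_rot'],-1)).as_matrix();print(s['time_s'],s['tcp_pos'],R.round(3),s['ft_force'])
im=cv2.imread('pics/w2.png');cv2.imwrite('pics/w2b.png',cv2.resize(im,(784,588)))
E
```

```text
1.5333 [ 0.43271529 -0.32580328  0.18763461] [[ 0.43  -0.001  0.903]
 [-0.903 -0.     0.43 ]
 [-0.    -1.    -0.   ]] [-1.25579468 -0.44777582  0.31822304]
```

View pics/w2b.png

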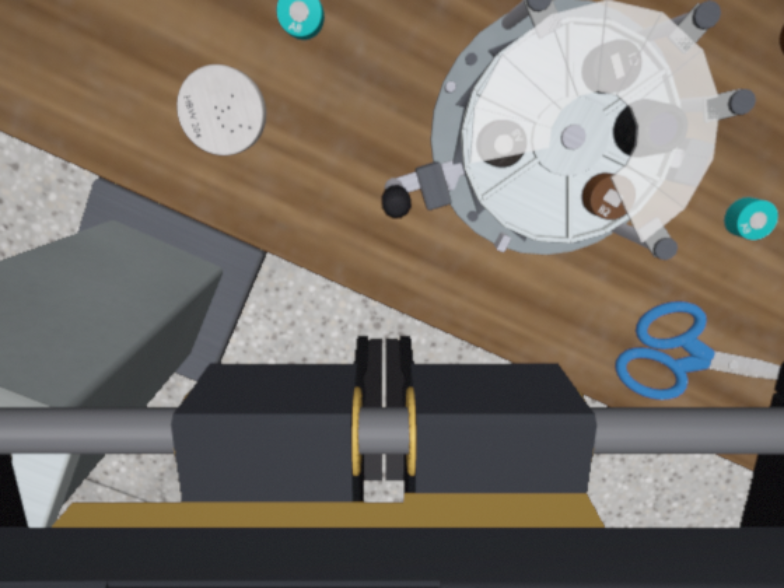

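```bash
python3 - <<'E'
from h import *
for n,u,v,z in [('blk',221,110,.012),('blkL',177,104,.012),('blkR',264,115,.012),('screw',573,136,.048),('post',396,201,.1),('hubL',533,133,.042),('hubR',614,137,.042)]:
    print(n,pt('w2',u/1.4,v/1.4,z).round(4),pt('w2',u/1.4,v/1.4).round(4))
E
```

```text
blk [ 0.464  -0.1844  0.012 ] [ 0.4641 -0.1845  0.0125]
blkL [ 0.4545 -0.1555  0.012 ] [ 0.4547 -0.1558  0.013 ]
blkR [ 0.4739 -0.2126  0.012 ] [ 0.4735 -0.2115  0.0067]
screw [ 0.5504 -0.4022  0.048 ] [ 0.5504 -0.4022  0.0481]
post [ 0.4708 -0.3144  0.1   ] [ 0.4704 -0.3147  0.0965]
hubL [ 0.5416 -0.3799  0.042 ] [ 0.5377 -0.3702  0.0792]
hubR [ 0.5622 -0.4285  0.042 ] [ 0.5627 -0.43    0.0385]
```

>>> arm_command([
  {"offset": [0.001, 0.03, 0], "twist": 0},
  {"offset": [0.001, 0.03, 0], "twist": 0},
  {"offset": [0.001, 0.03, 0], "twist": 0},
  {"offset": [0, 0.03, 0], "twist": 0},
  {"offset": [0, 0, 0], "twist": 0},
  {"offset": [0, 0, 0.01], "twist": 0},
  {"offset": [0, 0, 0.01], "twist": 0},
  {"offset": [0, 0, 0.01], "twist": 0},
  {"offset": [0, 0, 0.01], "twist": 0},
  {"offset": [0, 0, 0.01], "twist": 0},
  {"offset": [0, 0, 0.01], "twist": 0},
  {"offset": [0, 0, 0.01], "twist": 0},
  {"offset": [0, 0, 0.01], "twist": 0},
  {"offset": [0, 0, 0.005], "twist": 0},
  {"offset": [0, 0, 0], "twist": 0},
  {"offset": [0, 0, 0], "twist": 0},
])

```text
time_s: 2.87
tcp_pos: [0.5108, -0.2921, 0.0677]
tool_rot: [-0.598, 0.598, -0.378, 0.377]
ft_force: [-0.1, -0.1, 0.4]
finger_gap: 0.0004
```

```bash
python3 - <<'E'
from h import *
cap('side','s1');cap('wrist','w3');cap('top','t3')
a=cv2.resize(cv2.imread('pics/s1.png')[180:310,180:340],(480,390),interpolation=cv2.INTER_CUBIC)
b=cv2.resize(cv2.imread('pics/w3.png')[:300,:400],(320,240))
c=cv2.resize(cv2.imread('pics/t3.png')[200:290,270:370],(300,270))
o=np.zeros((520,790,3),np.uint8);o[:390,:480]=a;o[:240,480:790]=b[:,:310];o[245:515,485:785]=c
cv2.imwrite('pics/m3.png',o)
E
```

```text
(no output)
```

View pics/m3.png

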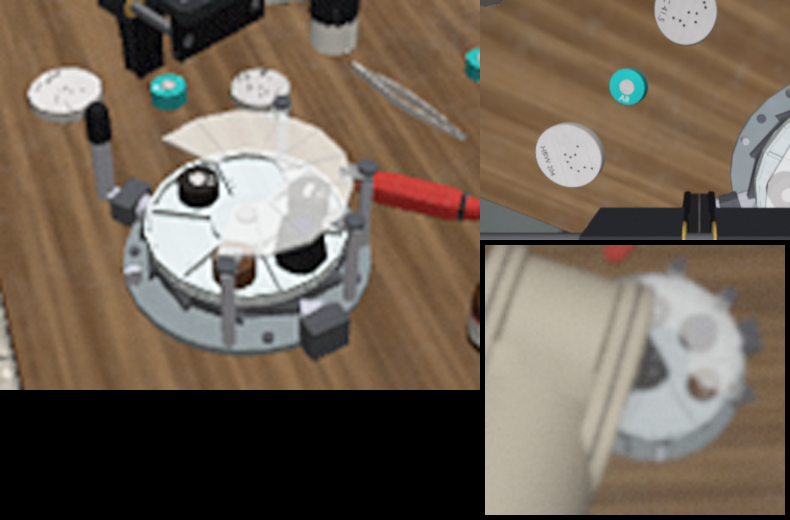

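```bash
python3 - <<'E'
from h import *
s=state();print(s['tcp_pos'],s['ft_force'],s['joint_positions'])
def pr(fn,p):
    c=ld(fn);q=c['R'].T@(np.array(p)-c['o']);q=c['K']@q;return (q[:2]/q[2]).round(1),
for p in [s['tcp_pos'],[.470,-.315,.0],[.470,-.315,.1],[.531,-.284,.1],[.531,-.284,0]]: print(pr('s1',p),pr('w3',p),pr('t3',p))
d0,d1=ld('side0'),ld('s1')
for v in range(205,250,4): print(v,pt('s1',213,v).round(3),pt('s1',212,v).round(3))
for u,v in [(222,197),(227,200),(230,195)]: print(u,v,pt('s1',u,v).round(3))
E
```

```text
[ 0.51023415 -0.29275736  0.06780098] [0.67002708 0.40837831 0.25572599] [ 0.73943728  0.37191249 -0.36081466  1.68774775  0.14428748  1.10833886
 -0.7911685 ]
(array([227.7, 214.6]),) (array([273.8, 231. ]),) (array([287.2, 253.3]),)
(array([214.7, 247.4]),) (array([277.4, 252.2]),) (array([295. , 269.9]),)
(array([210.5, 212.9]),) (array([279. , 333.5]),) (array([296.6, 267.7]),)
(array([235. , 198.9]),) (array([275.8, 212.8]),) (array([283.9, 244.1]),)
(array([237.3, 232.9]),) (array([275.2, 168.1]),) (array([283.3, 248.2]),)
205 [ 0.501 -0.159 -0.002] [ 0.498 -0.159 -0.001]
209 [ 0.497 -0.173 -0.003] [ 0.492 -0.191  0.011]
213 [ 0.492 -0.198  0.004] [ 0.379 -0.962  0.62 ]
217 [ 0.473 -0.321  0.093] [ 0.471 -0.322  0.094]
221 [ 0.472 -0.326  0.086] [ 0.47  -0.324  0.085]
225 [ 0.471 -0.324  0.074] [ 0.468 -0.327  0.077]
229 [ 0.47  -0.324  0.063] [ 0.468 -0.324  0.064]
233 [ 0.469 -0.322  0.049] [ 0.467 -0.323  0.051]
237 [ 0.468 -0.325  0.041] [ 0.466 -0.325  0.042]
241 [ 0.467 -0.323  0.028] [ 0.465 -0.321  0.027]
245 [ 0.466 -0.321  0.015] [ 0.464 -0.319  0.013]
249 [ 0.465 -0.319 -0.   ] [ 0.463 -0.319  0.001]
222 197 [ 0.501 -0.294  0.119]
227 200 [ 0.509 -0.304  0.117]
230 195 [ 0.517 -0.303  0.127]
```

```bash
python3 - <<'E'
from h import *
crop('s1',195,180,255,225,12)
for u in (220,224,228,231):
    print(u,[(v,pt('s1',u,v)[1:].round(3).tolist()) for v in range(190,220,2)])
E
```

```text
220 [(190, [-0.29, 0.136]), (192, [-0.291, 0.131]), (194, [-0.292, 0.126]), (196, [-0.289, 0.119]), (198, [-0.135, -0.001]), (200, [-0.143, -0.003]), (202, [-0.15, -0.004]), (204, [-0.161, -0.001]), (206, [-0.169, -0.001]), (208, [-0.177, -0.001]), (210, [-0.188, 0.001]), (212, [-0.192, -0.002]), (214, [-0.203, 0.0]), (216, [-0.205, -0.004]), (218, [-0.215, -0.002])]
224 [(190, [-0.962, 0.62]), (192, [-0.305, 0.139]), (194, [-0.301, 0.131]), (196, [-0.3, 0.125]), (198, [-0.299, 0.12]), (200, [-0.3, 0.115]), (202, [-0.297, 0.108]), (204, [-0.298, 0.103]), (206, [-0.17, -0.003]), (208, [-0.182, -0.0]), (210, [-0.19, 0.0]), (212, [-0.199, 0.001]), (214, [-0.204, -0.001]), (216, [-0.214, 0.001]), (218, [-0.22, -0.0])]
228 [(190, [-0.308, 0.145]), (192, [-0.309, 0.14]), (194, [-0.306, 0.133]), (196, [-0.306, 0.128]), (198, [-0.303, 0.12]), (200, [-0.303, 0.115]), (202, [-0.303, 0.11]), (204, [-0.305, 0.106]), (206, [-0.178, 0.0]), (208, [-0.185, -0.0]), (210, [-0.191, -0.001]), (212, [-0.197, -0.003]), (214, [-0.206, -0.002]), (216, [-0.213, -0.003]), (218, [-0.222, -0.001])]
231 [(190, [-0.305, 0.141]), (192, [-0.303, 0.134]), (194, [-0.301, 0.128]), (196, [-0.3, 0.122]), (198, [-0.297, 0.114]), (200, [-0.299, 0.111]), (202, [-0.301, 0.107]), (204, [-0.172, 0.0]), (206, [-0.2, 0.016]), (208, [-0.205, 0.014]), (210, [-0.212, 0.013]), (212, [-0.219, 0.012]), (214, [-0.219, 0.007]), (216, [-0.218, -0.0]), (218, [-0.224, -0.002])]
```

View pics/s1_c195_180.png

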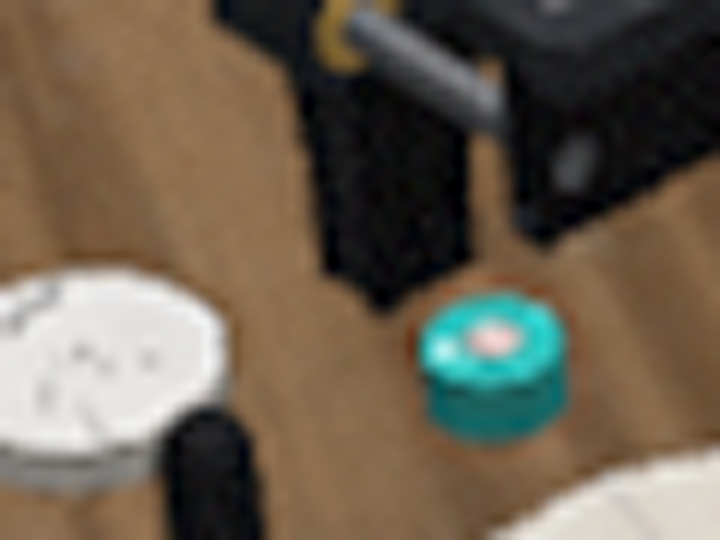

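```bash
python3 - <<'E'
from h import *
import json
tcp=np.array([0.43271529,-0.32580328,0.18763461]);R=np.array([[.43,0,.903],[-.903,0,.43],[0,-1,0]])
for u in (259,268,281,290):
  for v in (238,242,246,255,270,300):
    p=pt('w2',u,v); print(u,v,((p-tcp)@R).round(4).tolist())
E
```

```text
259 238 [-0.0496, 0.9114, -0.3952]
259 242 [-0.0078, -0.0372, 0.0109]
259 246 [-0.0076, -0.0426, 0.0113]
259 255 [-0.0072, -0.0516, 0.0111]
259 270 [-0.0068, -0.0627, 0.0097]
259 300 [-0.0043, -0.1198, 0.0323]
268 238 [-0.0198, 0.909, -0.3941]
268 242 [-0.0036, -0.0342, 0.0096]
268 246 [-0.0035, -0.039, 0.0097]
268 255 [-0.0033, -0.0482, 0.0095]
268 270 [-0.0031, -0.0626, 0.0097]
268 300 [-0.0021, -0.1208, 0.0329]
281 238 [0.0229, 0.9023, -0.391]
281 242 [0.0027, -0.0356, 0.0102]
281 246 [0.0027, -0.0395, 0.0099]
281 255 [0.0025, -0.0492, 0.01]
281 270 [0.0023, -0.0624, 0.0096]
281 300 [0.001, -0.1203, 0.0326]
290 238 [0.0527, 0.9085, -0.3936]
290 242 [0.007, -0.0378, 0.0112]
290 246 [0.0068, -0.0422, 0.0112]
290 255 [0.0064, -0.0523, 0.0115]
290 270 [0.0058, -0.065, 0.011]
290 300 [0.0032, -0.1197, 0.0322]
```

```bash
python3 - <<'E'
from h import *
s=state();tcp=s['tcp_pos'];R=Ro.from_quat(np.roll(s['tool_rot'],-1)).as_matrix()
c=ld('s1');H,W=c['d'].shape;u,v=np.meshgrid(np.arange(W),np.arange(H))
P=(np.stack([u,v,np.ones_like(u)],-1)@np.linalg.inv(c['K']).T@c['R'].T)*c['d'][...,None]+c['o']
q=(P-tcp)@R
for a,b in [(240,199),(241,198),(238,199),(245,196),(252,192),(236,185),(232,183),(224,183),(218,181)]: print(a,b,q[b,a].round(4))
m=(c['d']>0)&(np.abs(q[...,0])<.12)&(np.abs(q[...,2])<.06)&(P[...,2]>.095)
for lo in np.arange(-.17,-.02,.01):
    k=q[m&(q[...,1]>lo)&(q[...,1]<=lo+.01)]
    if len(k)>3: print(round(lo,2),len(k),k.min(0).round(3),k.max(0).round(3))
E
```

```text
240 199 [ 0.0871 -0.1074 -0.0329]
241 198 [ 0.0889 -0.1102 -0.0319]
238 199 [ 0.0839 -0.1069 -0.0352]
245 196 [ 0.0868 -0.1077 -0.0202]
252 192 [ 0.0876 -0.1088 -0.003 ]
236 185 [ 0.0817 -0.1382 -0.0361]
232 183 [ 0.0302 -0.1023 -0.0052]
224 183 [ 0.039  -0.1191 -0.0312]
218 181 [ 0.0272 -0.1205 -0.0364]
-0.17 169 [-0.049 -0.17  -0.024] [ 0.021 -0.16   0.029]
-0.16 212 [-0.049 -0.16  -0.025] [ 0.019 -0.15   0.027]
-0.15 985 [-0.093 -0.15  -0.038] [ 0.099 -0.14   0.039]
-0.14 319 [-0.092 -0.14  -0.037] [ 0.097 -0.13   0.037]
-0.13 495 [-0.087 -0.13  -0.038] [ 0.095 -0.12   0.038]
-0.12 346 [-0.084 -0.12  -0.038] [ 0.09  -0.11   0.038]
-0.11 132 [-0.083 -0.11  -0.037] [ 0.09  -0.102  0.038]
-0.09 19 [ 0.01  -0.088 -0.011] [ 0.018 -0.08   0.01 ]
-0.08 37 [-0.012 -0.08  -0.011] [ 0.016 -0.07   0.011]
-0.07 49 [-0.01  -0.07  -0.012] [ 0.014 -0.06   0.01 ]
-0.06 49 [-0.008 -0.06  -0.012] [ 0.014 -0.05   0.011]
-0.05 49 [-0.005 -0.05  -0.011] [ 0.012 -0.04   0.012]
-0.04 31 [-0.007 -0.04  -0.011] [ 0.011 -0.034  0.01 ]
-0.03 8 [ 0.002 -0.029 -0.052] [ 0.01  -0.027 -0.042]
```

>>> arm_command([
  {"offset": [0, -0.01, 0], "twist": 0},
  {"offset": [0, 0, -0.0275], "twist": 0},
  {"offset": [0, 0, -0.0275], "twist": 0},
  {"offset": [0, 0, -0.03], "twist": 0},
  {"offset": [0, 0, 0], "twist": 0},
  {"offset": [0, 0.022, 0], "twist": 0},
  {"offset": [0, 0.022, 0], "twist": 0},
  {"offset": [0, 0, 0], "twist": 0},
  {"offset": [0, 0, 0.01], "twist": 0},
  {"offset": [0, 0, 0.01], "twist": 0},
  {"offset": [0, 0, 0.01], "twist": 0},
  {"offset": [0, 0, 0.01], "twist": 0},
  {"offset": [0, 0, 0.01], "twist": 0},
  {"offset": [0, 0, 0.01], "twist": 0},
  {"offset": [0, 0, 0], "twist": 0},
])

```text
time_s: 4.27
tcp_pos: [0.4898, -0.3002, 0.0343]
tool_rot: [0.599, -0.598, 0.377, -0.376]
ft_force: [-5.1, 3.2, -0.4]
finger_gap: 0.0004
```

```bash
python3 - <<'E'
from h import *
cap('side','s2');cap('wrist','w4');s=state();print(s['tcp_pos'],s['ft_force'],s['ft_torque'])
a=cv2.resize(cv2.imread('pics/s2.png')[180:270,190:290],(500,450),interpolation=cv2.INTER_CUBIC)
b=cv2.resize(cv2.imread('pics/w4.png')[130:310,200:320],(300,450),interpolation=cv2.INTER_CUBIC)
cv2.imwrite('pics/m4.png',np.hstack([a,b]))
E
```

```text
[ 0.48877103 -0.30084823  0.03429679] [-6.07495064  4.72181009  1.03882564] [0.95369145 1.29576493 0.09531262]
```

View pics/m4.png

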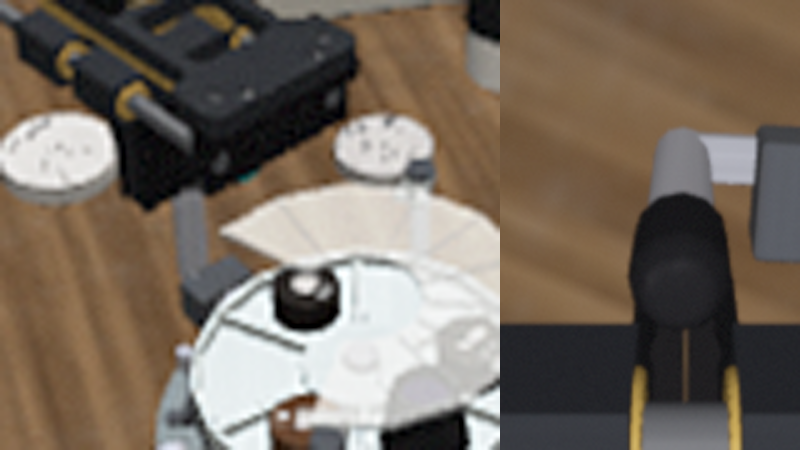

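>>> arm_command([
  {"offset": [0, 0, 0.01], "twist": 0},
  {"offset": [0, 0, 0.01], "twist": 0},
  {"offset": [0, 0, 0.006], "twist": 0},
  {"offset": [0, 0, 0.004], "twist": 0},
  {"offset": [0, 0, 0], "twist": 0},
  {"offset": [0, 0, 0], "twist": 0},
])

```text
time_s: 4.87
tcp_pos: [0.5141, -0.2917, 0.0343]
tool_rot: [-0.596, 0.599, -0.379, 0.378]
ft_force: [-8.5, -5.4, -0.2]
finger_gap: 0.0002
```

>>> arm_command([
  {"offset": [0, 0, 0.003], "twist": 0},
  {"offset": [0, 0, 0], "twist": 0},
  {"offset": [0, 0, 0], "twist": 0},
])

```text
time_s: 5.12
tcp_pos: [0.5144, -0.2915, 0.0342]
tool_rot: [-0.595, 0.599, -0.38, 0.377]
ft_force: [-18.3, -5.9, 4.8]
finger_gap: 0.0005
```

>>> arm_command([
  {"offset": [0, 0, -0.02], "twist": 0},
  {"offset": [0, 0, -0.02], "twist": 0},
  {"offset": [0, 0, -0.02], "twist": 0},
  {"offset": [0, 0, -0.02], "twist": 0},
  {"offset": [0, 0, -0.013], "twist": 0},
  {"offset": [0, 0, 0], "twist": 0},
  {"offset": [0, 0, 0], "twist": 0},
  {"offset": [0, 0, 0], "twist": 0},
])

```text
time_s: 5.78
tcp_pos: [0.4358, -0.328, 0.0345]
tool_rot: [0.598, -0.598, 0.377, -0.378]
ft_force: [0.7, -0.6, 0.2]
finger_gap: 0.0005
```

```bash
cat >> h.py <<'E'
def heights(fn):
    # rays hitting between cover underside & tray floor: unwrap side image at tray-rim height (z=.042), angle bins
    c=ld(fn);A=np.array([.5503,-.4024])
    out=[]
    for t in range(0,360,3):
        p=np.array([A[0]+.0465*np.cos(np.radians(t)),A[1]+.0465*np.sin(np.radians(t)),.035])
        q=c['K']@(c['R'].T@(p-c['o']));u,v=(q[:2]/q[2]).astype(int)
        out.append((t,(pt(fn,u,v)[2]*1000).round().astype(int) if c['d'][v,u]>0 else 0, c['p'][v,u].mean().astype(int)))
    return out
E
python3 - <<'E'
from h import *
cap('wrist','w5');cap('side','s5');s=state();print(s['tcp_pos'],s['ft_force'])
print(pt('w5',282,143),[ (n,pt(n,396/1.4,201/1.4).round(4)) for n in('w5',)])
a=cv2.resize(cv2.imread('pics/w5.png')[:230],(784,322))
a=cv2.resize(cv2.imread('pics/w5.png')[0:240,200:560],(540,360),interpolation=cv2.INTER_CUBIC)
b=cv2.resize(cv2.imread('pics/s5.png')[200:300,200:280],(256,320),interpolation=cv2.INTER_CUBIC)
o=np.zeros((360,796,3),np.uint8);o[:,:540]=a;o[:320,540:]=b;cv2.imwrite('pics/m5.png',o)
E
```

```text
[ 0.4355183 -0.3278123  0.0341149] [-0.57971116  0.3341598  -0.06050424]
[ 0.47941508 -0.31307444 -0.00070017] [('w5', array([ 0.4793, -0.3137, -0.0006]))]
```

View pics/m5.png

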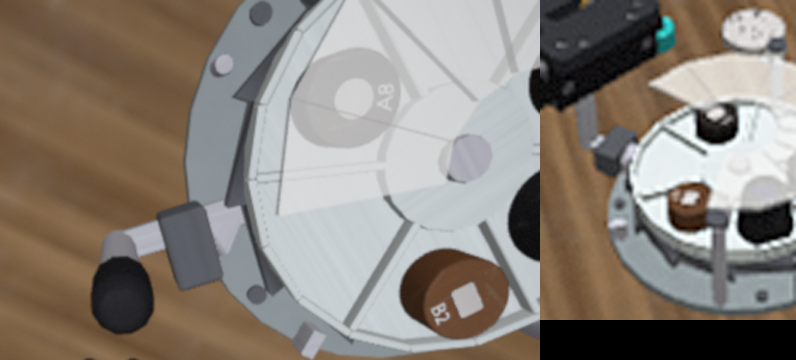

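>>> arm_command([
  {"offset": [0, 0, 0.012], "twist": 0},
  {"offset": [0, 0, 0.012], "twist": 0},
  {"offset": [0, 0, 0.012], "twist": 0},
  {"offset": [0, 0, 0.012], "twist": 0},
  {"offset": [0, 0, 0.012], "twist": 0},
  {"offset": [0, 0, 0.012], "twist": 0},
  {"offset": [0, 0, 0.01], "twist": 0},
  {"offset": [0, 0, 0.006], "twist": 0},
  {"offset": [0, 0, 0.004], "twist": 0},
  {"offset": [0, 0, 0], "twist": 0},
  {"offset": [0, 0, 0], "twist": 0},
  {"offset": [0, 0, 0], "twist": 0},
])

```text
time_s: 6.88
tcp_pos: [0.5139, -0.291, 0.0327]
tool_rot: [-0.596, 0.599, -0.38, 0.377]
ft_force: [-14.6, -6.7, 3.1]
finger_gap: 0.0002
```

>>> arm_command([
  {"offset": [0, 0, -0.02], "twist": 0},
  {"offset": [0, 0, -0.02], "twist": 0},
  {"offset": [0, 0, -0.02], "twist": 0},
  {"offset": [0, 0, -0.02], "twist": 0},
  {"offset": [0, 0, -0.012], "twist": 0},
  {"offset": [0, 0, 0], "twist": 0},
  {"offset": [0, 0, 0], "twist": 0},
  {"offset": [0, 0, 0], "twist": 0},
  {"offset": [0, 0, 0.012], "twist": 0},
  {"offset": [0, 0, 0.012], "twist": 0},
  {"offset": [0, 0, 0.012], "twist": 0},
  {"offset": [0, 0, 0.012], "twist": 0},
  {"offset": [0, 0, 0.012], "twist": 0},
  {"offset": [0, 0, 0.012], "twist": 0},
  {"offset": [0, 0, 0.01], "twist": 0},
  {"offset": [0, 0, 0.006], "twist": 0},
  {"offset": [0, 0, 0.004], "twist": 0},
  {"offset": [0, 0, 0.001], "twist": 0},
  {"offset": [0, 0, 0], "twist": 0},
  {"offset": [0, 0, 0], "twist": 0},
])

```text
time_s: 8.55
tcp_pos: [0.514, -0.2909, 0.0327]
tool_rot: [-0.595, 0.599, -0.381, 0.376]
ft_force: [-18.6, -7.4, 6.6]
finger_gap: 0.0004
```

>>> arm_command([
  {"offset": [0, 0, -0.02], "twist": 0},
  {"offset": [0, 0, -0.02], "twist": 0},
  {"offset": [0, 0, -0.02], "twist": 0},
  {"offset": [0, 0, -0.02], "twist": 0},
  {"offset": [0, 0, -0.013], "twist": 0},
  {"offset": [0, 0, 0], "twist": 0},
  {"offset": [0, 0, 0], "twist": 0},
  {"offset": [0, 0, 0], "twist": 0},
  {"offset": [0, 0, 0.012], "twist": 0},
  {"offset": [0, 0, 0.012], "twist": 0},
  {"offset": [0, 0, 0.012], "twist": 0},
  {"offset": [0, 0, 0.012], "twist": 0},
  {"offset": [0, 0, 0.012], "twist": 0},
  {"offset": [0, 0, 0.012], "twist": 0},
  {"offset": [0, 0, 0.01], "twist": 0},
  {"offset": [0, 0, 0.006], "twist": 0},
  {"offset": [0, 0, 0.004], "twist": 0},
  {"offset": [0, 0, 0.001], "twist": 0},
  {"offset": [0, 0, 0], "twist": 0},
  {"offset": [0, 0, 0], "twist": 0},
])

```text
time_s: 10.22
tcp_pos: [0.514, -0.2909, 0.0328]
tool_rot: [-0.595, 0.599, -0.381, 0.376]
ft_force: [-18.1, -6.9, 6.4]
finger_gap: 0.0005
```

>>> arm_command([
  {"offset": [0, 0, -0.02], "twist": 0},
  {"offset": [0, 0, -0.02], "twist": 0},
  {"offset": [0, 0, -0.02], "twist": 0},
  {"offset": [0, 0, -0.02], "twist": 0},
  {"offset": [0, 0, -0.013], "twist": 0},
  {"offset": [0, -0.03, 0], "twist": 0},
  {"offset": [0, -0.04, 0], "twist": 0},
  {"offset": [0, -0.04, 0], "twist": 0},
  {"offset": [0, -0.035, 0], "twist": 0},
  {"offset": [0, 0, 0], "twist": 0},
  {"offset": [0, 0, 0], "twist": 0},
])

```text
time_s: 11.13
tcp_pos: [0.4367, -0.3284, 0.1814]
tool_rot: [0.598, -0.598, 0.375, -0.379]
ft_force: [0.8, 0.6, -0.6]
finger_gap: 0.0006
```

```bash
python3 - <<'E'
from h import *
cap('wrist','w6');s=state();print(s['tcp_pos'],s['ft_force'])
a=cv2.resize(cv2.imread('pics/w6.png')[0:200,240:540],(780,520),interpolation=cv2.INTER_CUBIC)
cv2.imwrite('pics/m6.png',a)
E
```

```text
[ 0.43552427 -0.32795235  0.1793465 ] [-0.04836729  0.83242793  0.20461161]
```

View pics/m6.png

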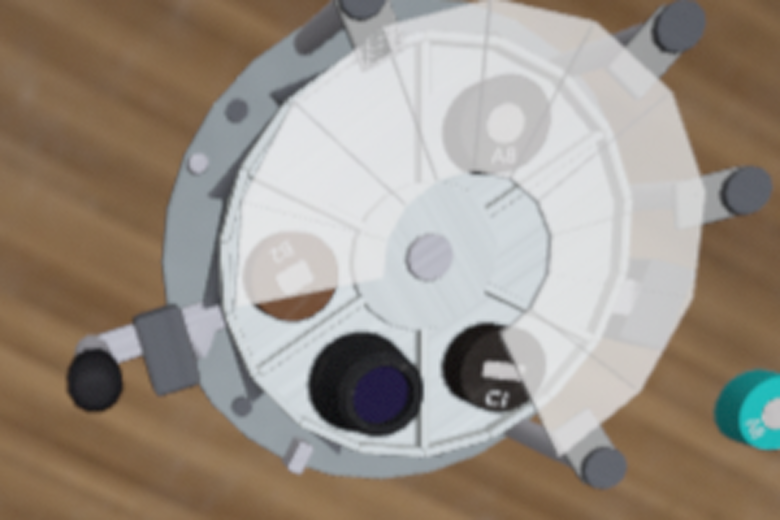

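```bash
python3 - <<'E'
from h import *
f=lambda x,y,z: pt('w6',240+x/2.6,y/2.6,z).round(4)
print('top',f(379,394,.068),'lens',f(382,397,.066),'screw',f(429,256,.048),'rim edges',f(338,394,.068),f(420,394,.068))
print('foot l,t',f(308,385,.036),f(360,332,.036))
c=ld('w6');H,W=c['d'].shape;u,v=np.meshgrid(np.arange(W),np.arange(H))
P=(np.stack([u,v,np.ones_like(u)],-1)@np.linalg.inv(c['K']).T@c['R'].T)*c['d'][...,None]+c['o']
w=np.linalg.norm(P[...,:2]-[.504,-.403],axis=-1)<.03
for lo in (.046,.052,.058,.064):
  k=P[w&(P[...,2]>lo)&(P[...,2]<lo+.006)]
  if len(k): print(lo,len(k),np.median(k,0).round(4),k.min(0).round(4),k.max(0).round(4))
E
```

```text
top [ 0.5029 -0.404   0.068 ] lens [ 0.5024 -0.4062  0.066 ] screw [ 0.5503 -0.4024  0.048 ] rim edges [ 0.4971 -0.3918  0.068 ] [ 0.5087 -0.4163  0.068 ]
foot l,t [ 0.4941 -0.3904  0.036 ] [ 0.5187 -0.3978  0.036 ]
0.046 125 [ 0.5047 -0.3921  0.0488] [ 0.4857 -0.4079  0.046 ] [ 0.5195 -0.3765  0.052 ]
0.052 122 [ 0.5042 -0.3925  0.0549] [ 0.4865 -0.407   0.052 ] [ 0.5186 -0.389   0.058 ]
0.058 494 [ 0.5027 -0.4046  0.0622] [ 0.4874 -0.4158  0.058 ] [ 0.5176 -0.3893  0.064 ]
0.064 493 [ 0.5027 -0.4029  0.0672] [ 0.4881 -0.4195  0.064 ] [ 0.5167 -0.3905  0.0699]
```

>>> arm_command([
  {"offset": [0.0244, 0, 0.0071], "twist": 0},
  {"offset": [0.0244, 0, 0.0071], "twist": 0},
  {"offset": [0.0244, 0, 0.0071], "twist": 0},
  {"offset": [0.0243, 0, 0.0071], "twist": 0},
  {"offset": [0, 0, 0], "twist": -0.1128},
  {"offset": [0, 0, 0], "twist": -0.1128},
  {"offset": [0, 0, 0], "twist": -0.1128},
  {"offset": [0, 0, 0], "twist": -0.1128},
  {"offset": [0, 0, 0], "twist": -0.1128},
  {"offset": [0, 0, 0], "twist": -0.1128},
  {"offset": [0, 0, 0], "twist": -0.1128},
  {"offset": [0, 0, 0], "twist": -0.1128},
  {"offset": [0, 0, 0], "twist": -0.1128},
  {"offset": [0, 0, 0], "twist": -0.1128},
  {"offset": [0, 0, 0], "twist": 0},
  {"offset": [0, 0, 0], "twist": 0},
], gripper=0.15)

```text
time_s: 12.52
tcp_pos: [0.5016, -0.4038, 0.1774]
tool_rot: [0.708, -0.706, 0.001, -0.0]
ft_force: [0.1, -0.0, 0.2]
finger_gap: 0.0498
```

```bash
python3 - <<'E'
from h import *
cap('side','s7');cap('wrist','w7');s=state();R=Ro.from_quat(np.roll(s['tool_rot'],-1)).as_matrix();tcp=s['tcp_pos'];print(tcp,R.round(3),s['finger_gap'],s['joint_positions'].round(2))
for n in('s7','w7'):
  c=ld(n);H,W=c['d'].shape;u,v=np.meshgrid(np.arange(W),np.arange(H))
  P=(np.stack([u,v,np.ones_like(u)],-1)@np.linalg.inv(c['K']).T@c['R'].T)*c['d'][...,None]+c['o']
  q=(P-tcp)@R
  m=(c['d']>0)&(np.abs(q[...,0])<.06)&(np.abs(q[...,2])<.02)&(q[...,1]>-.08)&(q[...,1]<.01)
  for sg in(-1,1):
    k=q[m&(sg*q[...,0]>0)]
    if len(k):print(n,sg,len(k),k.min(0).round(4),k.max(0).round(4))
E
```

```text
[ 0.50167204 -0.40409839  0.178036  ] [[ 1.    -0.001  0.002]
 [-0.002  0.001  1.   ]
 [-0.001 -1.     0.001]] 0.05026967708863563 [ 0.97  0.42 -0.5   1.4   0.2   1.37  0.47]
s7 -1 155 [-0.0383 -0.08   -0.014 ] [-0.0243 -0.0324  0.0091]
s7 1 194 [ 0.0253 -0.0799 -0.0139] [ 0.04   -0.0327  0.0097]
w7 -1 1768 [-0.0406 -0.08   -0.0106] [-0.026  -0.0333  0.0111]
w7 1 1770 [ 0.0234 -0.0799 -0.011 ] [ 0.0377 -0.033   0.0114]
```

>>> arm_command([
  {"offset": [0.0013, 0.03, 0], "twist": 0},
  {"offset": [0, 0.03, 0], "twist": 0},
  {"offset": [0, 0.03, 0], "twist": 0},
  {"offset": [0, 0.03, 0], "twist": 0},
  {"offset": [0, 0.02, 0], "twist": 0},
  {"offset": [0, 0.015, 0], "twist": 0},
  {"offset": [0, 0.008, 0], "twist": 0},
  {"offset": [0, 0, 0], "twist": 0},
  {"offset": [0, 0, 0], "twist": 0},
])

```text
time_s: 13.37
tcp_pos: [0.5031, -0.4046, 0.0162]
tool_rot: [-0.707, 0.707, 0.0, 0.0]
ft_force: [0.4, -0.2, 1.2]
finger_gap: 0.0502
```

>>> arm_command([
  {"offset": [0, 0, 0], "twist": 0},
  {"offset": [0, 0, 0], "twist": 0},
  {"offset": [0, 0, 0], "twist": 0},
  {"offset": [0, 0, 0], "twist": 0},
  {"offset": [0, 0, 0], "twist": 0},
  {"offset": [0, 0, 0], "twist": 0},
], gripper=-1)

```text
time_s: 13.87
tcp_pos: [0.5032, -0.4049, 0.0166]
tool_rot: [-0.707, 0.707, 0.001, 0.0]
ft_force: [-1.2, 0.3, 4.6]
finger_gap: 0.0298
```

>>> arm_command([
  {"offset": [0, -0.01, 0], "twist": 0},
  {"offset": [0, -0.02, 0], "twist": 0},
  {"offset": [0, -0.03, 0], "twist": 0},
  {"offset": [0, -0.03, 0], "twist": 0},
  {"offset": [0, -0.03, 0], "twist": 0},
  {"offset": [0, 0, 0], "twist": 0},
  {"offset": [0, 0, 0], "twist": 0.1208},
  {"offset": [0, 0, 0], "twist": 0.1208},
  {"offset": [0, 0, 0], "twist": 0.1208},
  {"offset": [0, 0, 0], "twist": 0.1208},
  {"offset": [0, 0, 0], "twist": 0.1208},
  {"offset": [0, 0, 0], "twist": 0.1208},
  {"offset": [0, 0, 0], "twist": 0.1208},
  {"offset": [0, 0, 0], "twist": 0.1208},
  {"offset": [0, 0, 0], "twist": 0.1208},
  {"offset": [0, 0, 0], "twist": 0.1208},
  {"offset": [0, 0, 0], "twist": 0.1208},
  {"offset": [0, 0, 0], "twist": 0.1208},
  {"offset": [0, 0, 0], "twist": 0.1208},
  {"offset": [0, 0, 0], "twist": 0},
])

```text
time_s: 15.53
tcp_pos: [0.5028, -0.4044, 0.1361]
tool_rot: [0.499, -0.499, 0.501, -0.501]
ft_force: [0.1, -0.3, -1.2]
finger_gap: 0.0303
```

```bash
python3 - <<'E'
from h import *
s=state();R=Ro.from_quat(np.roll(s['tool_rot'],-1)).as_matrix();t=s['tcp_pos'];print(s['time_s'],t,R.round(3),s['finger_gap'],s['ft_force'])
cap('side','s8');c=ld('s8');H,W=c['d'].shape;u,v=np.meshgrid(np.arange(W),np.arange(H))
P=(np.stack([u,v,np.ones_like(u)],-1)@np.linalg.inv(c['K']).T@c['R'].T)*c['d'][...,None]+c['o']
q=P-t
for lo in np.arange(-.05,.09,.007):
  k=q[(c['d']>0)&(np.abs(q[...,0])<.07)&(np.abs(q[...,1])<.07)&(q[...,2]>lo)&(q[...,2]<=lo+.007)&(P[...,2]>.088)]
  if len(k)>2: print(lo.round(3),len(k),k.min(0).round(3),k.max(0).round(3))
E
```

```text
15.5333 [ 0.50282453 -0.40437941  0.13613471] [[-0.004 -0.     1.   ]
 [-1.    -0.    -0.004]
 [ 0.    -1.    -0.   ]] 0.030282684103127896 [ 0.05990796 -0.28328712 -1.23808049]
0.013 13 [-0.016 -0.019  0.017] [ 0.015 -0.007  0.02 ]
0.02 72 [-0.018 -0.02   0.02 ] [0.017 0.004 0.027]
0.027 23 [-0.017 -0.019  0.027] [ 0.008 -0.003  0.034]
0.034 46 [-0.016 -0.027  0.034] [ 0.011 -0.002  0.041]
0.041 42 [-0.012 -0.027  0.041] [ 0.011 -0.01   0.047]
0.048 30 [-0.011 -0.027  0.048] [ 0.011 -0.022  0.054]
```

>>> arm_command([
  {"offset": [-0.02, 0, -0.005], "twist": 0},
  {"offset": [-0.03, 0, -0.0078], "twist": 0},
  {"offset": [-0.03, 0, -0.0078], "twist": 0},
  {"offset": [-0.03, 0, -0.0078], "twist": 0},
  {"offset": [-0.03, 0, -0.0078], "twist": 0},
  {"offset": [-0.0144, 0, -0.0028], "twist": 0},
  {"offset": [0, 0, 0], "twist": 0},
  {"offset": [0, 0.035, 0], "twist": 0},
  {"offset": [0, 0.035, 0], "twist": 0},
  {"offset": [0, 0.035, 0], "twist": 0},
  {"offset": [0, 0, 0], "twist": 0},
  {"offset": [-0.022, 0, 0], "twist": 0},
  {"offset": [-0.022, 0, 0], "twist": 0},
  {"offset": [-0.0215, 0, 0], "twist": 0},
  {"offset": [0, 0, 0], "twist": 0},
  {"offset": [0, 0, 0], "twist": 0},
])

```text
time_s: 16.92
tcp_pos: [0.4648, -0.1847, 0.0327]
tool_rot: [0.501, -0.501, 0.498, -0.499]
ft_force: [0.2, -0.9, -0.4]
finger_gap: 0.0297
```

```bash
python3 - <<'E'
from h import *
s=state();t=s['tcp_pos'];print(s['time_s'],t,s['finger_gap'],s['ft_force'],s['joint_positions'].round(2))
cap('side','s9');cap('wrist','w9')
c=ld('w9');print(c['o'])
# block as seen in the side cam: fit points at z~.012 near
for n in('s9','w9'):
  c=ld(n);H,W=c['d'].shape;u,v=np.meshgrid(np.arange(W),np.arange(H))
  P=(np.stack([u,v,np.ones_like(u)],-1)@np.linalg.inv(c['K']).T@c['R'].T)*c['d'][...,None]+c['o']
  m=(c['p'].min(-1)>150)&(np.abs(P[...,2]-.012)<.006)&(np.abs(P[...,0]-.464)<.04)&(np.abs(P[...,1]+.184)<.04)
  k=P[m]
  if len(k): print(n,len(k),k.min(0).round(4),k.max(0).round(4))
E
```

```text
16.9167 [ 0.46478872 -0.18473075  0.03269074] 0.029693612379882415 [ 0.19754937 -0.94878601 -0.41580162] [ 0.61  0.23 -0.36  1.95  0.1   0.98 -1.36]
[ 0.54437773 -0.1861715   0.22922055]
s9 273 [ 0.4372 -0.2138  0.0078] [ 0.4942 -0.1535  0.0133]
w9 4011 [ 0.4487 -0.213   0.006 ] [ 0.4932 -0.1539  0.0141]
```

>>> arm_command([
  {"offset": [-0.001, 0.012, -0.0005], "twist": 0},
  {"offset": [0, 0.012, 0], "twist": 0},
  {"offset": [0, 0.008, 0], "twist": 0},
  {"offset": [0, 0.003, 0], "twist": 0},
  {"offset": [0, 0.002, 0], "twist": 0},
  {"offset": [0, 0, 0], "twist": 0},
  {"offset": [0, 0, 0], "twist": 0},
])

```text
time_s: 17.6
tcp_pos: [0.4632, -0.184, -0.006]
tool_rot: [0.5, -0.5, 0.5, -0.5]
ft_force: [1.1, -0.4, -0.3]
finger_gap: 0.03
```

>>> arm_command([
  {"offset": [0, 0.001, 0], "twist": 0},
  {"offset": [0, 0, 0], "twist": 0},
  {"offset": [0, 0, 0], "twist": 0},
])

```text
time_s: 17.85
tcp_pos: [0.4635, -0.184, -0.0064]
tool_rot: [0.5, -0.5, 0.499, -0.5]
ft_force: [-3.6, 0.9, 7.3]
finger_gap: 0.0302
```

Contact (7 N). Open a little and withdraw.

>>> arm_command([
  {"offset": [0, 0, 0], "twist": 0},
  {"offset": [0, 0, 0], "twist": 0},
  {"offset": [0, 0, 0], "twist": 0},
  {"offset": [0, 0, 0], "twist": 0},
  {"offset": [0, -0.005, 0], "twist": 0},
  {"offset": [0, -0.015, 0], "twist": 0},
  {"offset": [0, -0.02, 0], "twist": 0},
  {"offset": [0, -0.02, 0], "twist": 0},
  {"offset": [0, 0, 0], "twist": 0},
], gripper=0.15)

```text
time_s: 18.6
tcp_pos: [0.4654, -0.1845, 0.0568]
tool_rot: [-0.501, 0.5, -0.498, 0.501]
ft_force: [1.2, -0.1, 0.2]
finger_gap: 0.0497
```

```bash
python3 - <<'E'
from h import *
s=state();print(s['time_s'],s['tcp_pos'],s['finger_gap'],s['ft_force'])
cap('side','s10');cap('wrist','w10')
for n in('s10','w10'):
  c=ld(n);H,W=c['d'].shape;u,v=np.meshgrid(np.arange(W),np.arange(H))
  P=(np.stack([u,v,np.ones_like(u)],-1)@np.linalg.inv(c['K']).T@c['R'].T)*c['d'][...,None]+c['o']
  g=(np.abs(P[...,0]-.464)<.045)&(np.abs(P[...,1]+.184)<.045)
  for nm,m in(('blk',(c['p'].min(-1)>150)&(np.abs(P[...,2]-.012)<.006)),('top',(P[...,2]>.040)&(P[...,2]<.05)),('mid',(P[...,2]>.02)&(P[...,2]<.03))):
    k=P[g&m]
    if len(k): print(n,nm,len(k),k.min(0).round(4),k.max(0).round(4))
a=cv2.resize(cv2.imread('pics/s10.png')[170:300,170:310],(420,390),interpolation=cv2.INTER_CUBIC)
b=cv2.resize(cv2.imread('pics/w10.png')[:290],(376,195))
o=np.zeros((390,796,3),np.uint8);o[:,:420]=a;o[:195,420:]=b;cv2.imwrite('pics/m10.png',o)
E
```

```text
18.6 [ 0.46538195 -0.18445942  0.05676448] 0.04969696804654503 [ 1.20291524 -0.06642234  0.170898  ]
s10 blk 130 [ 0.4371 -0.2134  0.0074] [ 0.4945 -0.1626  0.016 ]
s10 top 56 [ 0.4492 -0.202   0.04  ] [ 0.4775 -0.1702  0.0451]
s10 mid 53 [ 0.4466 -0.2036  0.0208] [ 0.4794 -0.1864  0.0298]
w10 blk 2941 [ 0.4346 -0.2133  0.0061] [ 0.4932 -0.1536  0.0179]
w10 top 1103 [ 0.4474 -0.1989  0.04  ] [ 0.4765 -0.1702  0.0467]
w10 mid 375 [ 0.4592 -0.2014  0.02  ] [ 0.4795 -0.167   0.03  ]
```

View pics/m10.png

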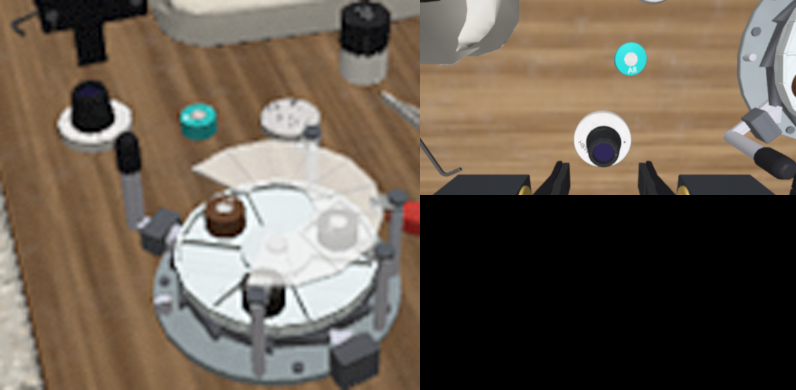

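>>> arm_command([
  {"offset": [0, -0.02, 0], "twist": 0},
  {"offset": [0, 0, 0], "twist": 0},
  {"offset": [0, 0, 0], "twist": 0},
  {"offset": [0, 0, 0], "twist": 0},
])

```text
time_s: 19.03
tcp_pos: [0.4625, -0.1836, 0.0719]
tool_rot: [-0.5, 0.501, -0.5, 0.499]
ft_force: [0.6, -0.3, 0.1]
finger_gap: 0.0503
```

```bash
python3 -c "
from h import *
print(manip.job_done())"
```

```text
the job is handed in; nothing more can be done
None
```

The loupe is standing upright on the larger reference block, let go, and the job was handed in at about 19 s of the 69 s allowed.

- **Lever strokes:** I worked the lever through four full strokes. Each ended on the stop, at the same tool position with about 16–20 N on the wrist. I then let it spring back, and the wrist picture showed the loupe's compartment in the window.
- **Placing:** I gripped the loupe at a 30 mm opening, lifted it out and set it on the block with about 7 N of contact.
- **Last checks:** The loupe's axis measured (0.463, -0.185) against the block's centre at (0.4645, -0.1835), so it is about 2 mm off centre. The last picture showed it upright, the three samples still in the tray, and the lever and blocks where they should be. The gripper was clear. I did not measure the hex key again; the arm never went near it.
- **One disagreement:** The fingertips really sit about 34 mm behind the reported tool point, as both the side and wrist cameras showed. Because of that my first attempt at the lever passed over the post without touching it, and I corrected the heights for every move after that.

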